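# Open the combination padlock on the instrument case and hold it up

### The job

Unlock the instrument case: turn the padlock's dial, feeling its clicks, until the pointer line stands in the notch at the brass index bar, pull the shackle fully open, then take the opened lock off the hasp and finish while holding it up still, its whole body at least 10 cm above the case lid, with the shackle still open. Be gentle with the lock: grip it with no more than 30 N, do not press or force it, and leave the other things on the table where they are.

Things in the scene. Friction and masses are not known exactly. Their poses are not given: they have to be found in the camera images.
- instrument_case: Black moulded case, 227 x 314 mm in plan, lid top 118 mm above the table; does not move. Origin: centre of its underside; z up, -x is its front, towards the robot, turned up to 0.3 rad. On the lid lies a fixed lock seat: 3 mm plate, a rim 4 mm thick and 13 mm above the lid along the lock's left, right and back, 2 to 3 mm clear of it, and a 7 mm lip in front.
- padlock: Loose steel padlock, 0.3 to 0.5 kg, lying in the seat, dial up, U-shackle pointing out (-x) over the case's front edge. Body 56 (x) x 64 (y) x 28 (z) mm, axes parallel to the case's at the start. Origin: centre of the body's underside, then 121 mm above the table, 59 mm in front of the case's origin. May be held by dial bar, body or shackle; finger forces on it add up (30 N grip: 60 N) and stay under 70 N.
- padlock_center (a point): Centre of the padlock's body, 14 mm above its origin.
- dial_grip (a point): On the dial's vertical axis, 58 mm above the middle of the lock's underside, 10 mm below the top of the dial's grip bar. Dial: knurled disc, 44 mm diameter, 30 to 35 mm above that underside, and on it an upright grip bar 38 mm long, 12 mm thick, reaching from 35 to 68 mm above the underside. The point turns with the dial: x along the bar, white pointer line on the bar's -x end.
- padlock_dial (a joint): Dial angle, rad, positive counter-clockwise from above, range -1.6 to 0.8. At 0, the open notch, the bar is parallel to the lock's x and the pointer meets the brass index bar on the shackle side. Starts at -1.4 to -0.6. Clicks every 0.349 rad take about 0.1 N m to pass; let go, it settles in the nearest. The shackle is blocked in every click but the one at 0.
- padlock_shackle (a joint): How far the shackle is drawn out of the body, m, along the lock's -x: 0 closed, 0.026 at its stop (fully open). About 2 N of friction; stays where it is left. From 0.016 on its short leg is clear of the hasp's eye and the lock lifts straight up; while it is out the dial cannot turn away.
- shackle_bow (a point): Middle of the shackle's cross bar: round, 9 mm diameter, straight for 20 mm along the lock's y. Closed, it lies 78 mm from the lock's middle along -x, 135 mm above the table, free air below it, 38 mm clear between its inner side and the eye plate. The legs, 9 mm thick, run along x at y = +22 and -22 mm. Axes as the lock's.
- hasp_eye (a point): Centre of the hasp's eye, a 4 mm steel plate with a 15 mm square hole, 25 mm wide, fixed to the case just in front of the lock body; its top is 29.5 mm above the lid. The shackle's leg at y = -22 mm passes through it when closed.
- glue_stick: Glue stick standing upright, 28 mm diameter, 98 mm high; leave alone. Origin: centre of its underside.
- tally_counter: Round hand tally counter lying flat, 50 x 65 x 25 mm; leave alone. Origin: centre of its underside.
- clamp: Black spring clamp lying flat, 74 x 108 x 18 mm; leave alone. Origin: centre of its underside.
- bone_folder: Flat pale bone folder, 25 x 163 x 8 mm; leave alone. Origin: centre of its underside.

How it is judged:
By the outcome, as a careful person would: the job done as asked, in the order asked, and still so for the second after the job is handed in, while the arm keeps its last pose, push and grip.
It also fails if it takes over 61 s, if anything falls off the work surface, if the arm or the gripper's body presses on something with over 40 N, if the wrist force passes 120 N, or if a joint passes its speed limit or range.

### The arm

A 6-joint arm with a two-finger parallel gripper is mounted at the origin on a cart in front of the work surface, level with it; the furniture and walls round the work are solid. World frame = base frame: x ahead of the robot, y to its left, z up, the work surface at z = 0. Lengths are in m, angles in rad, forces in N, time in s.
With the tool pointing down it reaches from about 0.25 to 0.8 m from the base axis. Payload 3.9 kg.
Tool frame: the origin (TCP) lies between the finger pads; the fingertips stand 17 mm ahead of it and the grasp point (between the pads) lies 2 mm behind it; z points along the fingers, y is the direction in which the jaws open and shut (so a half turn about z gives the same grasp; the last joint's range is limited). The gripper opens to 85 mm and grips with 20 to 120 N. Pads are 22 mm wide; open, the fingers measure 114 mm over their backs; the gripper's body (76 mm by 85 mm) begins 54 mm behind the grasp point. The pads swing forward as they close: fully open they stand 13 mm farther back than shut.
Start: joints at [-1.331, 0.26, -0.138, 1.173, 0, 1.571], TCP at [0.125, -0.51, 0.248] pointing down, gripper open.
Joint ranges: [-2.78, 2.78], [-0.83, 1.72], [-1.28, 1.37], [-1.9, 2.12], [-1.57, 1.48], [-3.14, 3.14]. Speed limits (rad/s): [2.57, 2.57, 3.14, 3.14, 3.14, 3.14].

### API

Orientations are given as a unit quaternion [x, y, z, w].
In Python, from workcell import manip gives the robot as it stands.
- The arm moves only by the tool step_arm, never from a script. Its argument "moves" is a list of rows, each a list of 3 entries, a list of its own where there are three numbers: the shift along the world's x, y, z in mm, then the turn about the world's z in rad, then the closure in counts, from 0 (fully open) to 255 (shut). A call has 1 to 10 rows; each row shifts and turns the commanded pose from where the row before left it; what a row does not reach is not made up. A row lasts 1/10 s, in which the tool goes at most 50 mm and 8.59 degrees, less where a joint would pass 70% of its speed; a pose out of reach is approached as far as the arm can. A call is refused whole if a number of a shift passes 50 or a number of a turn 0.15, either way. A call with a gripper value outside its range is refused whole. The fingers move at their own pace and stop on an object; "force" is the grip in N (left out, the last holds). Time passes only in rows, so rows that do not move let the fingers close. It gives the time, the measured TCP pose, the force and the opening at its end, in the units of the state.
- manip.get_state(): the state, without advancing time (a new reading comes with each control period).
- manip.snapshot(name): name is "scene" or "top"; returns the picture (480x640x3 uint8, blue, green, red); there is no depth.
- manip.get_calibration(name): a dict with "fx", "fy", "cx", "cy" (pixels), "dist" ([k1, k2, p1, p2, k3] as OpenCV has them; the pictures are not rectified), "rvec" (rotation vector, rad) and "tvec" (3), from world to camera coordinates, as OpenCV has them. Camera axes: x right, y down, z forward; pixel columns grow to the right and rows downward; lengths in m; the calibration is good to about 2 mm. A picture is of the moment at which its call begins. get_calibration takes no time and is no camera call.
- manip.hand_in(): hands the job in, once; it reports no verdict.
The state is a dict: "time": time; "joint_pos": joint angles; "joint_velocities": joint speeds; "effort": joint torques, N m; "tcp_pos": TCP position; "orientation": TCP orientation; "contact_force": force on the tool from outside, world axes, zero at the start; "ft_torque": the same for the moment, N m; "grip_width": finger opening in m.
Only numpy, scipy, OpenCV 4.12 (cv2) and the standard library are available. Lean on these libraries where they do the work, as an engineer would, in place of code of your own. Each camera call takes 0.05 s, during which the arm holds its last target.

## Working session

There is one attempt and no reset: what is moved stays moved. The work goes in short steps, Python scripts to look and compute and a tool call to move; the robot and the scene stay as the last step left them, time stands still between calls to the robot, and variables do not carry over. Pictures are saved under pics/ and viewed, and the job is handed in when it is done.

Besides the shell and the picture viewer there is one more tool, called in YAML: its name, and indented under it one key for each argument. step_arm: Moves the arm, as the interface text tells. Its arguments: {"type":"object","properties":{"moves":{"type":"array","items":{"type":"array"}},"force":{"type":"number"}},"required":["moves"]}

```bash
mkdir -p pics
cat > h.py <<'E'
import numpy as np, cv2
from workcell import manip
def cal(n):
    c=manip.get_calibration(n)
    K=np.array([[c['fx'],0,c['cx']],[0,c['fy'],c['cy']],[0,0,1.]])
    return K,np.array(c['dist'],float),np.array(c['rvec'],float).reshape(3,1),np.array(c['tvec'],float).reshape(3,1)
def ray(n,px):
    K,d,r,t=cal(n); R=cv2.Rodrigues(r)[0]
    u=cv2.undistortPoints(np.array(px,float).reshape(-1,1,2),K,d).reshape(-1,2)
    D=np.c_[u,np.ones(len(u))]@R
    return (-R.T@t).ravel(),D/np.linalg.norm(D,axis=1)[:,None]
def onz(n,px,z):
    o,D=ray(n,px); return o+D*((z-o[2])/D[:,2])[:,None]
def proj(n,P):
    K,d,r,t=cal(n); return cv2.projectPoints(np.array(P,float).reshape(-1,1,3),r,t,K,d)[0].reshape(-1,2)
E
python3 - <<'E'
from h import *
for n in('scene','top'):
    im=manip.snapshot(n); cv2.imwrite(f'pics/{n}0.png',im)
    o,_=ray(n,[[320,240]]); print(n,o,_)
s=manip.get_state(); print(s)
E
```

```text
scene [0.05275943 0.40993736 0.83916783] [[ 0.4905444  -0.38797271 -0.78028416]]
top [0.41446115 0.07305505 1.12199161] [[ 0.07786051 -0.05063954 -0.99567735]]
{'time': 0.1, 'joint_pos': array([-1.33098102e+00,  2.60633086e-01, -1.39232491e-01,  1.17271221e+00,
        1.98863255e-05,  1.57081143e+00]), 'joint_velocities': array([ 0.00016577, -0.00259287,  0.00322441,  0.00095759, -0.00053738,
        0.00155858]), 'effort': array([-7.49191313e-04, -4.06508446e+01,  2.54527885e+01,  1.01516119e-02,
       -3.53761573e-05,  8.49460832e-06]), 'tcp_pos': array([ 0.12456712, -0.50940788,  0.24754324]), 'orientation': array([ 9.92820197e-01,  1.19612975e-01, -9.66846062e-05, -8.85523726e-04]), 'contact_force': array([ 1.00308397, -0.07890638, -0.49173829]), 'ft_torque': array([ 0.02238506,  0.01731941, -0.02277475]), 'grip_width': 0.08509629170232998}
```

View pics/scene0.png

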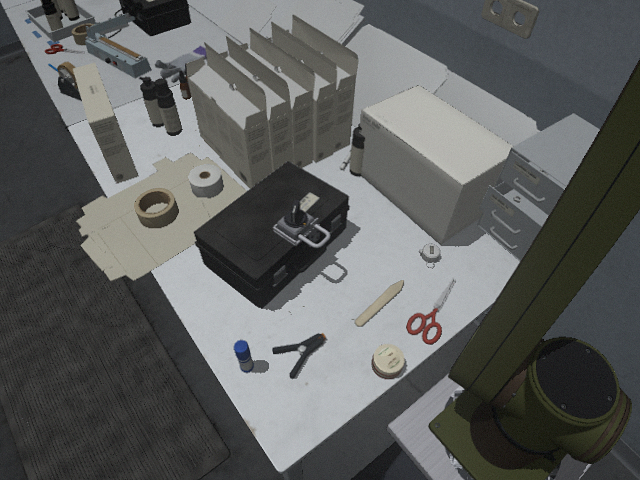

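View pics/top0.png

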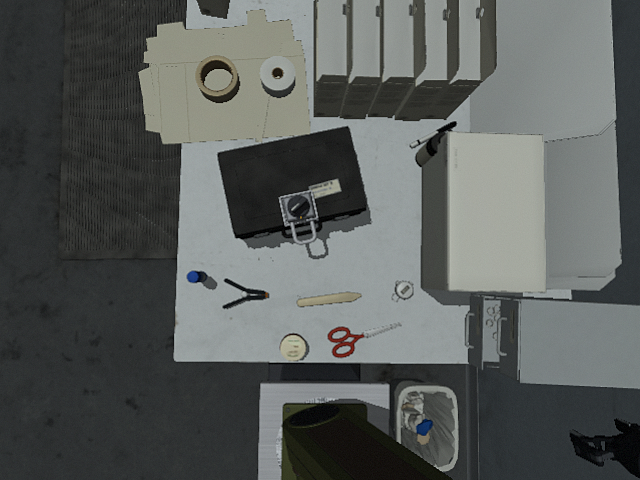

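The overviews show the case centred near (293,182) in the top view. The lock is near (299,206) with its shackle pointing down, towards the robot, and the loose objects lie in front of the case. I'll zoom in on the lock.

Run:
```python
import cv2
a=cv2.imread('pics/top0.png')[110:270,200:390]
cv2.imwrite('pics/topz.png',cv2.resize(a[60:150,50:150],None,fx=6,fy=6,interpolation=cv2.INTER_CUBIC))
b=cv2.imread('pics/scene0.png')[180:270,250:350]
cv2.imwrite('pics/scz.png',cv2.resize(b,None,fx=6,fy=6,interpolation=cv2.INTER_CUBIC))
```

```text
(no output)
```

View pics/topz.png

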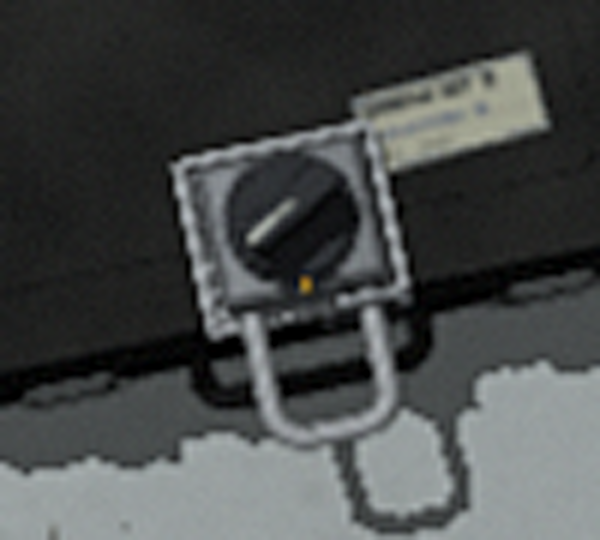

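View pics/scz.png

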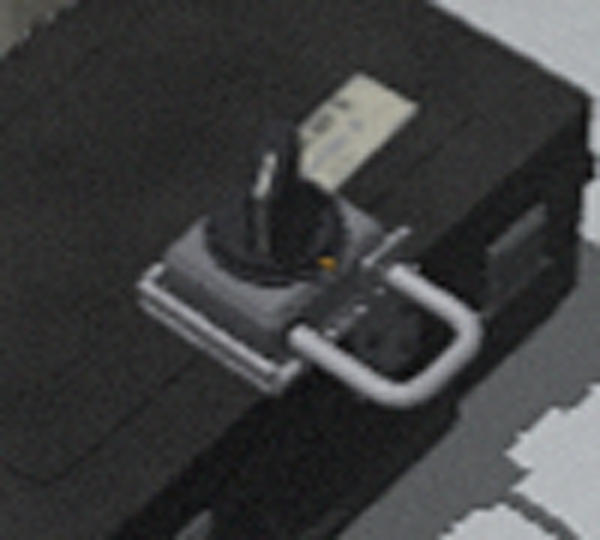

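Top zoom: the white pointer runs from about (291.7,210.3) to (299,204) in full-image pixels. The brass index is near (301,217), and the shackle bow's bottom is near (304,242). Next I'll measure the lid, shackle, index and pointer.

Run:
```python
from h import *
im=cv2.imread('pics/top0.png'); g=cv2.cvtColor(im,cv2.COLOR_BGR2GRAY)
m=(g<75).astype(np.uint8); m[:, :205]=0; m[:, 385:]=0; m[:115]=0; m[260:]=0
m=cv2.morphologyEx(m,cv2.MORPH_OPEN,np.ones((5,5)))
c=max(cv2.findContours(m,0,2)[0],key=cv2.contourArea)
q=cv2.approxPolyDP(cv2.convexHull(c),6,True).reshape(-1,2); print(q.tolist())
for p,w in zip(q,onz('top',q,.118)): print(p,w.round(4))
# line fit of back edge
pts=c.reshape(-1,2).astype(float)
W=onz('top',pts,.118)
# colours
for n in('top','scene'):
    im=cv2.imread(f'pics/{n}0.png'); hsv=cv2.cvtColor(im,cv2.COLOR_BGR2HSV)
    x0,y0,x1,y1=(270,180,330,250) if n=='top' else (260,185,340,255)
    b=cv2.inRange(hsv,(8,120,90),(30,255,255)); k=np.zeros_like(b); k[y0:y1,x0:x1]=b[y0:y1,x0:x1]
    ys,xs=np.nonzero(k); print(n,'brass',len(xs),xs.mean(),ys.mean())
    z=.118+.003+.031
    print(onz(n,[[xs.mean(),ys.mean()]],z))
```

```text
[[349, 129], [366, 211], [291, 238], [235, 237], [218, 153]]
[349 129] [ 0.75   -0.0415  0.118 ]
[366 211] [ 0.5607 -0.0818  0.118 ]
[291 238] [0.4964 0.0873 0.118 ]
[235 237] [0.4966 0.2124 0.118 ]
[218 153] [0.6868 0.2557 0.118 ]
top brass 6 300.5 217.0
[[0.53990498 0.06691158 0.152     ]]
scene brass 4 304.0 223.25
[[0.54058926 0.06801578 0.152     ]]
```

Run:
```python
import cv2
b=cv2.imread('pics/top0.png')[192:248,270:326]
b=cv2.resize(b,None,fx=10,fy=10,interpolation=cv2.INTER_NEAREST); b=cv2.convertScaleAbs(b,alpha=1.3)
for i in range(0,56,10):
    cv2.putText(b,str(270+i),(i*10,10),0,.4,(0,255,0)); cv2.putText(b,str(192+i),(0,i*10+10),0,.4,(0,255,0))
cv2.imwrite('pics/tz2.png',b)
b=cv2.imread('pics/scene0.png')[186:256,262:338]
b=cv2.resize(b,None,fx=8,fy=8,interpolation=cv2.INTER_NEAREST); b=cv2.convertScaleAbs(b,alpha=1.3)
for i in range(0,76,10):
    cv2.putText(b,str(262+i),(i*8,10),0,.4,(0,255,0)); cv2.putText(b,str(186+i),(0,i*8+10),0,.4,(0,255,0))
cv2.imwrite('pics/sz2.png',b)
```

```text
(no output)
```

View pics/tz2.png

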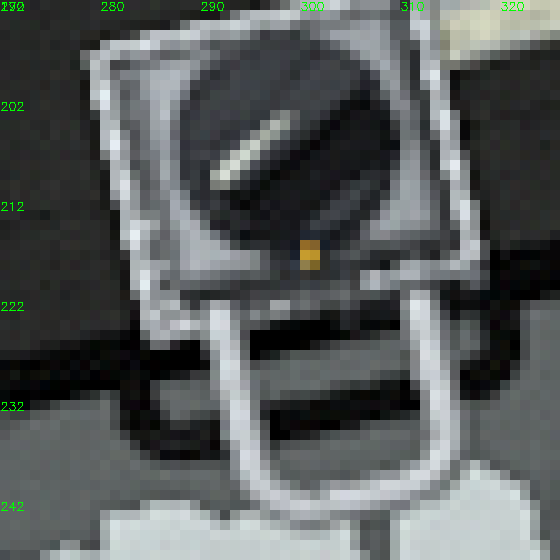

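View pics/sz2.png

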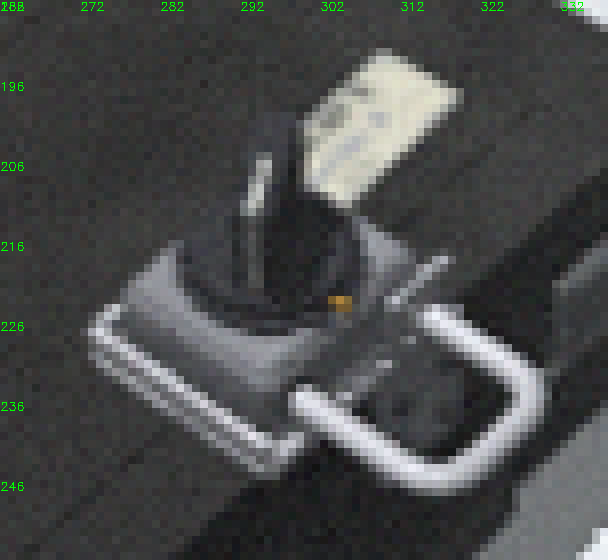

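Zoomed, the shackle's leg centrelines run about (291.2,221.5)→(294,236) and (311,221.5)→(314,235.5), with the bow middle near (304,241). The pointer runs (291,209.5)→(298.5,203.3). In the scene view the bow centre is near (322.5,240).

Run:
```python
from h import *
L=onz('top',[[291.2,221.5],[294,236],[311,221.5],[314,235.5],[304,241],],.135); print(L.round(4))
for a,b in((0,1),(2,3)):
    d=L[a]-L[b]; print('yaw leg',np.arctan2(d[1],d[0]))
print('bow scene',onz('scene',[[322.5,240]],.135).round(4))
P=onz('top',[[291,209.5],[298.5,203.3]],.189); d=P[0]-P[1]; print(P.round(4),np.linalg.norm(d),'ptr ang',np.arctan2(d[1],d[0]))
Ps=onz('scene',[[290.5,211.5],[293.5,204.5]],.189); print('scene ptr',Ps.round(4)); d=Ps[0]-Ps[1];print(np.arctan2(d[1],d[0]))
for psi in(.2,.21,.22):
    x=np.array([np.cos(psi),np.sin(psi),0]); y=np.array([-x[1],x[0],0])
    print(psi,'lock from bow',(L[4]+.078*x).round(4), 'legs mid', ((L[0]+L[2])/2).round(4),'dial',(np.arctan2(*(P[0]-P[1])[[1,0]])-np.pi-psi))
    # lid corner based: back right corner region -> case origin from back edge line
    a=np.array([.75,-.0415,.118]);b=np.array([.6868,.2557,.118]);
    mid=(a+b)/2; print(' lock from lid back', (mid-(.1135+.059)*x).round(4))
x=np.array([np.cos(.21),np.sin(.21),0]);y=np.array([-x[1],x[0],0]);c=L[4]+.078*x
for n in('top','scene'):
    print(n,proj(n,[c+[0,0,.189-.135],c+[0,0,.021],c-.032*x-.026*y*0+[0,0,.021],L[4]]).round(1).tolist())
```

```text
[[0.5317 0.0872 0.135 ]
 [0.4996 0.0805 0.135 ]
 [0.5325 0.0434 0.135 ]
 [0.5014 0.0363 0.135 ]
 [0.4888 0.0582 0.135 ]]
yaw leg 0.20673053055114277
yaw leg 0.22411262376043212
bow scene [[0.4924 0.0556 0.135 ]]
[[0.5506 0.0873 0.189 ]
 [0.564  0.0718 0.189 ]] 0.02052030725770632 ptr ang 2.2843896542603526
scene ptr [[0.5562 0.09   0.189 ]
 [0.5686 0.0739 0.189 ]]
2.2261925051598093
0.2 lock from bow [0.5653 0.0737 0.135 ] legs mid [0.5321 0.0653 0.135 ] dial -1.0572029993294405
 lock from lid back [0.5493 0.0728 0.118 ]
0.21 lock from bow [0.5651 0.0745 0.135 ] legs mid [0.5321 0.0653 0.135 ] dial -1.0672029993294405
 lock from lid back [0.5497 0.0711 0.118 ]
0.22 lock from bow [0.565  0.0753 0.135 ] legs mid [0.5321 0.0653 0.135 ] dial -1.0772029993294405
 lock from lid back [0.5501 0.0695 0.118 ]
top [[297.2, 202.8], [297.2, 205.2], [300.1, 219.5], [304.0, 241.0]]
scene [[294.2, 205.6], [294.7, 216.3], [306.0, 223.9], [322.5, 241.6]]
```

Run:
```python
from h import *
print('disc',onz('top',[[298.3,205.8]],.156).round(4),onz('scene',[[294,213]],.156).round(4))
# box near corner triangulate (front-left top)
o1,d1=ray('top',[[421,290]]);o2,d2=ray('scene',[[457,183]])
A=np.c_[d1[0],-d2[0]];s=np.linalg.lstsq(A,o2-o1,rcond=None)[0];print('box',o1+s[0]*d1[0],o2+s[1]*d2[0])
```

```text
disc [[0.5638 0.0721 0.156 ]] [[0.5738 0.0702 0.156 ]]
box [ 0.38804982 -0.16886613  0.25432318] [ 0.37223613 -0.1812869   0.25826767]
```

step_arm:
  moves:
    - [[0,0,30],0,0]
    - [[0,0,45],0.1,0]
    - [[0,0,45],0.1,0]
    - [[0,0,30],0.1,0]
  force: 20

```text
time: 0.5
tcp_pos: [0.1247, -0.5101, 0.4011]
orientation: [0.963, 0.269, -0.0, 0.001]
contact_force: [0.7, -0.3, 0.1]
grip_width: 0.0852
```

```bash
python3 -c "
from workcell import manip;s=manip.get_state();print(s['joint_pos'],s['tcp_pos'],s['orientation'])"
```

```text
[-1.33098284e+00  2.45144286e-01  2.35590381e-01  1.55879307e+00
  7.14274616e-06  1.26665587e+00] [ 0.12473816 -0.51012768  0.40105375] [ 9.63240968e-01  2.68636069e-01 -3.58134601e-05  1.22415517e-03]
```

step_arm:
  moves:
    - [[15,20,0],0.06,0]
    - [[29,38,0],0.11,0]
    - [[30,39,0],0.12,0]
    - [[30,39,0],0.12,0]
    - [[30,39,0],0.12,0]
    - [[30,39,0],0.12,0]
    - [[30,39,0],0.12,0]
    - [[30,39,0],0.12,0]
    - [[30,39,0],0.12,0]
    - [[30,39,0],0.12,0]

```text
time: 1.5
tcp_pos: [0.4093, -0.1381, 0.3981]
orientation: [0.669, 0.743, -0.0, -0.0]
contact_force: [0.6, -0.8, 0.5]
grip_width: 0.0853
```

step_arm:
  moves:
    - [[30,39,-15],0.12,0]
    - [[30,40,-25],0.12,0]
    - [[30,40,-25],0.12,0]
    - [[30,40,-25],0.12,0]
    - [[30,40,-25],0.12,0]
    - [[17,17,-20],0.055,0]
    - [[0,0,0],0,0]

```text
time: 2.2
tcp_pos: [0.5621, 0.0604, 0.2699]
orientation: [0.395, 0.919, -0.001, -0.003]
contact_force: [-0.7, -0.5, -0.1]
grip_width: 0.0852
```

```bash
cat >> h.py <<'E'
def st():
    s=manip.get_state(); q=s['orientation']; yaw=2*np.arctan2(q[1],q[0])
    print('t',s['time'],'tcp',s['tcp_pos'].round(4),'yaw',round(yaw,4),'f',s['contact_force'].round(2),'m',s['ft_torque'].round(2),'w',round(s['grip_width'],4),'q6',s['joint_pos'][5].round(3))
    return s
E
python3 - <<'E'
from h import *
st(); im=manip.snapshot('top'); cv2.imwrite('pics/t1.png',cv2.resize(im[150:290,220:380],None,fx=5,fy=4.28*5/4.28))
im=manip.snapshot('scene'); cv2.imwrite('pics/s1.png',im[100:340,150:450].repeat(2,0).repeat(2,1))
E
```

```text
t 2.2 tcp [0.5621 0.0604 0.2699] yaw 2.3289 f [-0.68 -0.47 -0.1 ] m [0.01 0.04 0.04] w 0.0852 q6 0.919
```

View pics/s1.png

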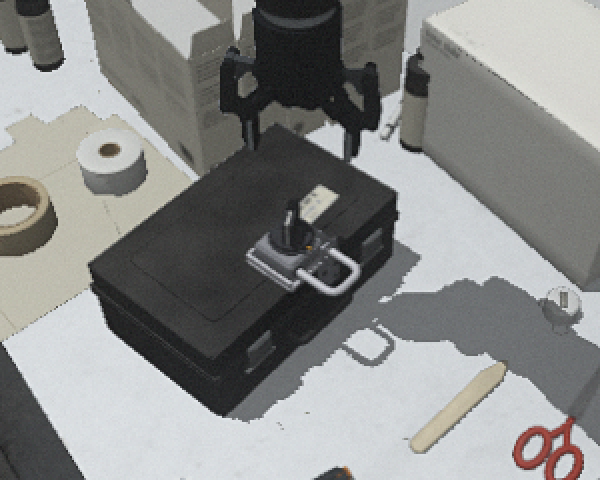

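Scene view: the open gripper hangs above and behind the lock, nothing has been disturbed, and the dial pointer is unchanged. I'll centre on (0.5645, 0.073) at yaw 2.30 and descend.

step_arm:
  moves:
    - [[2,13,-10],-0.03,0]
    - [[0,0,-20],0,0]
    - [[0,0,-20],0,0]
    - [[0,0,-15],0,0]
    - [[0,0,0],0,0]
    - [[0,0,0],0,0]

```text
time: 2.9
tcp_pos: [0.5641, 0.0701, 0.2106]
orientation: [0.412, 0.911, 0.0, 0.0]
contact_force: [-0.4, -0.8, 0.2]
grip_width: 0.0852
```

Run:
```python
from h import *
st(); im=manip.snapshot('top'); cv2.imwrite('pics/t2.png',cv2.resize(im[150:270,220:380],None,fx=5,fy=5))
im=manip.snapshot('scene'); cv2.imwrite('pics/s2.png',cv2.resize(im[130:270,220:380],None,fx=4,fy=4))
```

```text
t 2.9 tcp [0.5641 0.0701 0.2106] yaw 2.2932 f [-0.38 -0.81  0.25] m [-0.01  0.    0.01] w 0.0852 q6 0.972
```

View pics/s2.png

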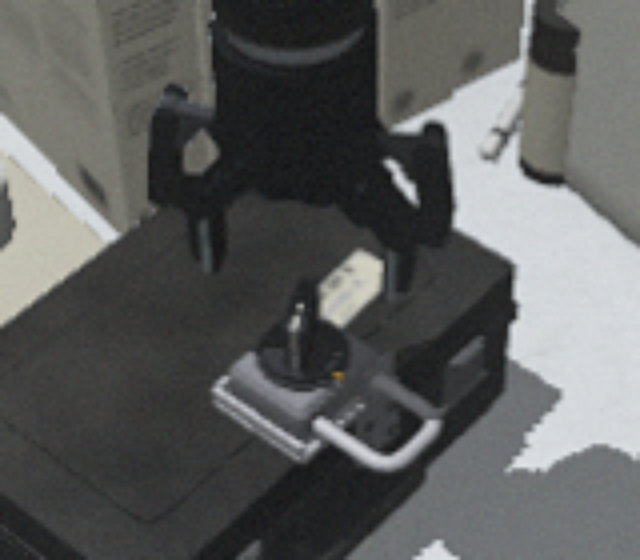

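View pics/t2.png

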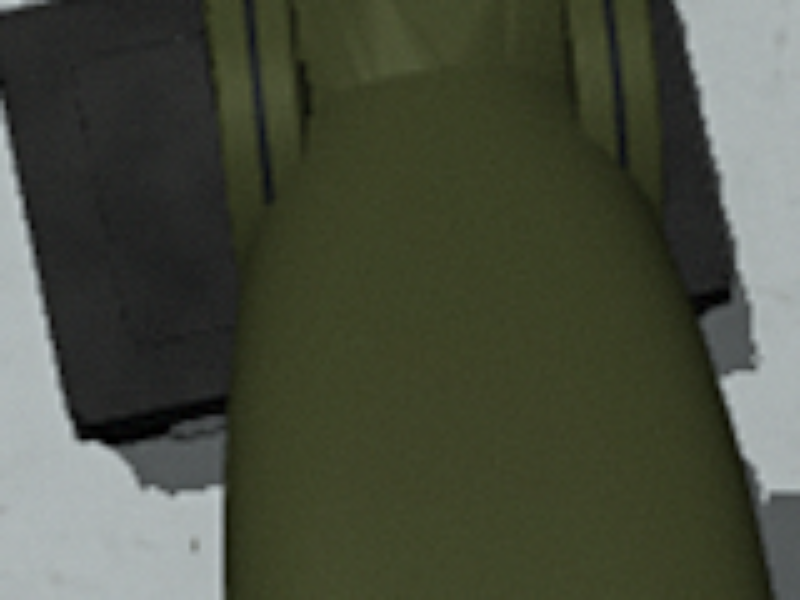

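step_arm:
  moves:
    - [[1,3,-10],0,0]
    - [[0,0,-10],0,0]
    - [[0,0,-5],0,0]
    - [[0,0,0],0,0]
    - [[0,0,0],0,0]
    - [[0,0,0],0,0]

```text
time: 3.6
tcp_pos: [0.5653, 0.0741, 0.1845]
orientation: [0.411, 0.912, 0.0, 0.0]
contact_force: [-0.7, 0.6, 0.6]
grip_width: 0.0853
```

Run:
```python
from h import *
st()
im=manip.snapshot('scene'); cv2.imwrite('pics/s3.png',cv2.resize(im[160:260,240:350],None,fx=5,fy=5))
```

```text
t 3.6 tcp [0.5653 0.0741 0.1845] yaw 2.2949 f [-0.67  0.64  0.65] m [-0.02 -0.01 -0.03] w 0.0853 q6 0.977
```

View pics/s3.png

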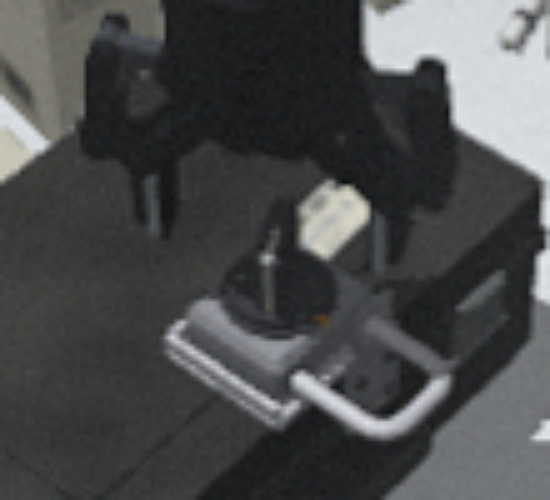

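The fingers straddle the dial bar on either side, with their midpoint on the bar in the scene view. I'll lower 3 mm and close gently.

step_arm:
  moves:
    - [[0,0,-3],0,60]
    - [[0,0,0],0,120]
    - [[0,0,0],0,170]
    - [[0,0,0],0,190]
    - [[0,0,0],0,195]
    - [[0,0,0],0,195]
  force: 20

```text
time: 4.25
tcp_pos: [0.5652, 0.074, 0.1813]
orientation: [0.411, 0.912, 0.0, 0.0]
contact_force: [0.1, 0.3, -0.2]
grip_width: 0.0203
```

Run:
```python
from h import *
st()
im=manip.snapshot('scene'); cv2.imwrite('pics/s4.png',cv2.resize(im[160:260,240:350],None,fx=5,fy=5))
```

```text
t 4.25 tcp [0.5652 0.074  0.1813] yaw 2.2948 f [ 0.09  0.28 -0.21] m [ 0.03 -0.02 -0.05] w 0.0203 q6 0.977
```

View pics/s4.png

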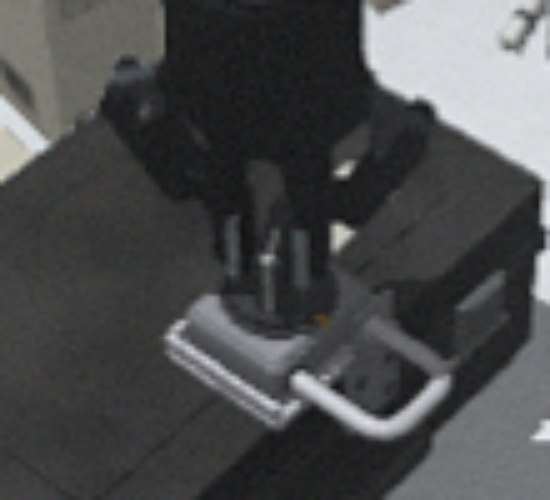

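The bar (x≈268) sits midway between the pads (x≈232 and 302). Closing now.

step_arm:
  moves:
    - [[0,0,0],0,205]
    - [[0,0,0],0,212]
    - [[0,0,0],0,218]
    - [[0,0,0],0,230]
    - [[0,0,0],0,255]
    - [[0,0,0],0,255]
  force: 22

```text
time: 4.9
tcp_pos: [0.5644, 0.0737, 0.1812]
orientation: [0.411, 0.912, -0.001, -0.0]
contact_force: [-3.9, -2.5, 2.5]
grip_width: 0.0117
```

```bash
python3 -c "
from h import *
st()"
```

```text
t 4.9 tcp [0.5644 0.0737 0.1812] yaw 2.2946 f [-3.89 -2.49  2.54] m [-0.49  0.75  0.02] w 0.0117 q6 0.977
```

step_arm:
  moves:
    - [[-1,-0.8,0.5],0,255]
    - [[0,0,0],0,255]
    - [[0,0,0],0.06,255]
    - [[0,0,0],0.06,255]
    - [[0,0,0],0,255]

```text
time: 5.4
tcp_pos: [0.5644, 0.0734, 0.1813]
orientation: [0.355, 0.935, 0.0, -0.0]
contact_force: [-0.0, -0.7, -3.3]
grip_width: 0.0115
```

```bash
python3 -c "
from h import *
st()"
```

```text
t 5.4 tcp [0.5644 0.0734 0.1813] yaw 2.4147 f [-0.02 -0.7  -3.3 ] m [-0.16  0.1  -0.02] w 0.0115 q6 0.856
```

step_arm:
  moves:
    - [[0,0,-0.3],0.05,255]
    - [[0,0,0],0,255]

```text
time: 5.6
tcp_pos: [0.5643, 0.0734, 0.1812]
orientation: [0.333, 0.943, 0.0, -0.0]
contact_force: [-0.3, -0.1, -3.9]
grip_width: 0.0116
```

```bash
python3 -c "
from h import *
st()"
```

```text
t 5.6 tcp [0.5643 0.0734 0.1812] yaw 2.4637 f [-0.3  -0.12 -3.88] m [-0.15  0.11  0.02] w 0.0116 q6 0.807
```

step_arm:
  moves:
    - [[0,0,0],0.06,255]
    - [[0,0,0],0,255]

```text
time: 5.8
tcp_pos: [0.5643, 0.0735, 0.1812]
orientation: [0.304, 0.953, 0.0, -0.0]
contact_force: [-0.3, 0.1, -3.7]
grip_width: 0.0113
```

```bash
python3 -c "
from h import *
st()"
```

```text
t 5.8 tcp [0.5643 0.0735 0.1812] yaw 2.5233 f [-0.32  0.1  -3.74] m [-0.04 -0.01 -0.02] w 0.0113 q6 0.748
```

step_arm:
  moves:
    - [[0,0,0],0.06,255]
    - [[0,0,0],0,255]

```text
time: 6.0
tcp_pos: [0.5641, 0.0736, 0.1813]
orientation: [0.276, 0.961, 0.0, -0.0]
contact_force: [-1.2, 0.2, -3.4]
grip_width: 0.0117
```

```bash
python3 -c "
from h import *
st()"
```

```text
t 6.0 tcp [0.5641 0.0736 0.1813] yaw 2.583 f [-1.19  0.25 -3.42] m [0.13 0.2  0.01] w 0.0117 q6 0.688
```

step_arm:
  moves:
    - [[0,0,0],0.06,255]
    - [[0,0,0],0,255]

```text
time: 6.2
tcp_pos: [0.5644, 0.0734, 0.1814]
orientation: [0.247, 0.969, 0.0, 0.0]
contact_force: [-0.0, -0.2, -3.5]
grip_width: 0.0116
```

```bash
python3 -c "
from h import *
st()"
```

```text
t 6.2 tcp [0.5644 0.0734 0.1814] yaw 2.6425 f [-0.04 -0.23 -3.54] m [-0.02 -0.08  0.02] w 0.0116 q6 0.628
```

step_arm:
  moves:
    - [[0,0,0],0.06,255]
    - [[0,0,0],0,255]

```text
time: 6.4
tcp_pos: [0.5644, 0.0733, 0.1815]
orientation: [0.218, 0.976, 0.0, 0.0]
contact_force: [-0.0, 0.5, -3.6]
grip_width: 0.0113
```

```bash
python3 -c "
from h import *
st()"
```

```text
t 6.4 tcp [0.5644 0.0733 0.1815] yaw 2.7022 f [-0.01  0.47 -3.57] m [-0.01 -0.06 -0.03] w 0.0113 q6 0.569
```

fz is holding at about -3.6 N, so I may be carrying the lock's weight. I'll lower a little before continuing.

step_arm:
  moves:
    - [[0,0,-0.5],0,255]
    - [[0,0,0],0,255]

```text
time: 6.6
tcp_pos: [0.5644, 0.0733, 0.1812]
orientation: [0.217, 0.976, 0.0, 0.0]
contact_force: [0.4, -0.3, -2.7]
grip_width: 0.0116
```

Run:
```python
from h import *
st()
im=manip.snapshot('scene'); cv2.imwrite('pics/s5.png',cv2.resize(im[170:260,250:350],None,fx=6,fy=6))
```

```text
t 6.6 tcp [0.5644 0.0733 0.1812] yaw 2.7031 f [ 0.37 -0.3  -2.75] m [0.06 0.03 0.  ] w 0.0116 q6 0.568
```

View pics/s5.png

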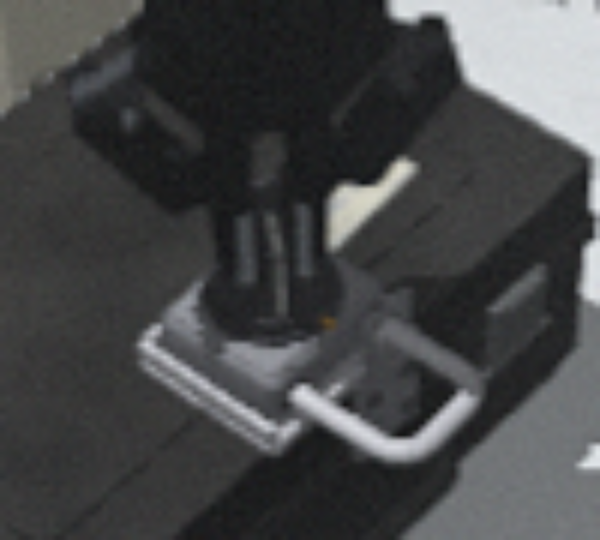

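step_arm:
  moves:
    - [[0,0,-0.5],0.04,255]
    - [[0,0,0],0.04,255]
    - [[0,0,0],0,255]

```text
time: 6.95
tcp_pos: [0.5644, 0.0733, 0.1812]
orientation: [0.178, 0.984, 0.0, 0.0]
contact_force: [-0.5, -0.4, 1.7]
grip_width: 0.0117
```

```bash
python3 -c "
from h import *
st()"
```

```text
t 6.95 tcp [0.5644 0.0733 0.1812] yaw 2.7838 f [-0.53 -0.39  1.73] m [ 0.04  0.23 -0.01] w 0.0117 q6 0.487
```

step_arm:
  moves:
    - [[0,0,-0.3],0.05,255]
    - [[0,0,0],0,255]

```text
time: 7.15
tcp_pos: [0.5644, 0.0733, 0.1811]
orientation: [0.153, 0.988, 0.0, 0.001]
contact_force: [-2.2, 0.5, 4.5]
grip_width: 0.0114
```

```bash
python3 -c "
from h import *
st()"
```

```text
t 7.15 tcp [0.5644 0.0733 0.1811] yaw 2.8335 f [-2.19  0.5   4.48] m [-0.07  0.46 -0.02] w 0.0114 q6 0.437
```

step_arm:
  moves:
    - [[0,0,0],0.05,255]
    - [[0,0,0],0,255]

```text
time: 7.35
tcp_pos: [0.5644, 0.0733, 0.1812]
orientation: [0.129, 0.992, 0.0, 0.001]
contact_force: [-2.0, -0.7, 5.7]
grip_width: 0.0115
```

```bash
python3 -c "
from h import *
st()"
```

```text
t 7.35 tcp [0.5644 0.0733 0.1812] yaw 2.8834 f [-1.97 -0.75  5.7 ] m [-0.07  0.55 -0.  ] w 0.0115 q6 0.387
```

step_arm:
  moves:
    - [[0,0,0],0.05,255]
    - [[0,0,0],0,255]

```text
time: 7.55
tcp_pos: [0.5644, 0.0733, 0.1811]
orientation: [0.104, 0.995, 0.0, 0.001]
contact_force: [-2.0, -0.8, 5.3]
grip_width: 0.0116
```

```bash
python3 -c "
from h import *
st()"
```

```text
t 7.55 tcp [0.5644 0.0733 0.1811] yaw 2.9335 f [-2.01 -0.75  5.28] m [-0.04  0.47  0.06] w 0.0116 q6 0.337
```

step_arm:
  moves:
    - [[0,0,0],0.07,255]
    - [[0,0,0],0.07,255]
    - [[0,0,0],0,255]

```text
time: 7.85
tcp_pos: [0.5644, 0.0733, 0.1812]
orientation: [0.034, 0.999, 0.0, 0.001]
contact_force: [-2.1, -1.0, 5.4]
grip_width: 0.0113
```

```bash
python3 -c "
from h import *
st()"
```

```text
t 7.85 tcp [0.5644 0.0733 0.1812] yaw 3.0737 f [-2.06 -0.98  5.4 ] m [-0.06  0.45  0.04] w 0.0113 q6 0.197
```

step_arm:
  moves:
    - [[0,0,0.5],0.07,255]
    - [[0,0,0],0.07,255]
    - [[0,0,0],0,255]

```text
time: 8.15
tcp_pos: [0.5644, 0.0732, 0.1812]
orientation: [-0.036, 0.999, -0.0, 0.0]
contact_force: [-1.8, -0.7, 4.0]
grip_width: 0.0115
```

```bash
python3 -c "
from h import *
st()"
```

```text
t 8.15 tcp [0.5644 0.0732 0.1812] yaw 3.2129 f [-1.78 -0.75  4.  ] m [-0.06  0.39 -0.01] w 0.0115 q6 0.058
```

step_arm:
  moves:
    - [[0,0,0],0.05,255]
    - [[0,0,0],0.05,255]
    - [[0,0,0],0,255]

```text
time: 8.45
tcp_pos: [0.5644, 0.0732, 0.1812]
orientation: [-0.085, 0.996, -0.0, 0.0]
contact_force: [-1.6, -0.8, 4.3]
grip_width: 0.011
```

```bash
python3 -c "
from h import *
st()"
```

```text
t 8.45 tcp [0.5644 0.0732 0.1812] yaw 3.3123 f [-1.64 -0.82  4.32] m [-0.09  0.37  0.05] w 0.011 q6 -0.042
```

step_arm:
  moves:
    - [[0,0,0],0.035,255]
    - [[0,0,0],0,255]

```text
time: 8.65
tcp_pos: [0.5644, 0.0732, 0.1811]
orientation: [-0.103, 0.995, -0.0, 0.0]
contact_force: [-2.2, -0.7, 4.9]
grip_width: 0.0112
```

Run:
```python
from h import *
st()
im=manip.snapshot('scene'); cv2.imwrite('pics/s6.png',cv2.resize(im[170:260,250:350],None,fx=6,fy=6))
```

```text
t 8.65 tcp [0.5644 0.0732 0.1811] yaw 3.3474 f [-2.18 -0.67  4.93] m [-0.08  0.36  0.12] w 0.0112 q6 -0.077
```

View pics/s6.png

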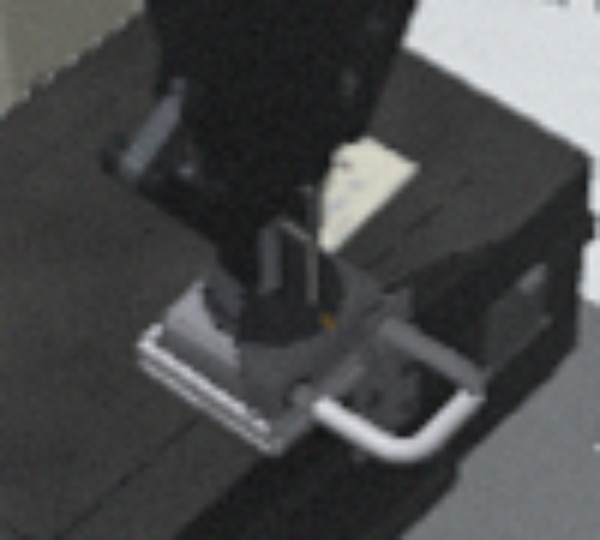

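The pointer line (x≈315) now stands almost at the brass index (328,320). I'll open and back off so the dial settles, then check it.

step_arm:
  moves:
    - [[0,0,0],0,225]
    - [[0,0,0],0,205]
    - [[0,0,0],0,180]
    - [[0,0,0],0,140]
    - [[0,0,0],0,140]

```text
time: 9.2
tcp_pos: [0.5642, 0.0733, 0.1804]
orientation: [-0.104, 0.995, 0.0, -0.0]
contact_force: [0.7, -0.0, -0.0]
grip_width: 0.0384
```

Run:
```python
from h import *
st()
```

```text
t 9.2 tcp [0.5642 0.0733 0.1804] yaw 3.3493 f [ 0.7  -0.   -0.04] m [ 0.01  0.05 -0.01] w 0.0384 q6 -0.079
```

step_arm:
  moves:
    - [[0,0,15],0,140]
    - [[0,0,30],0,140]
    - [[0,0,45],0,140]
    - [[0,-40,30],0,140]
    - [[0,-50,0],-0.14,140]
    - [[0,-50,0],-0.14,140]
    - [[0,-50,0],-0.14,140]
    - [[0,-20,0],-0.14,140]
    - [[0,0,0],-0.14,140]
    - [[0,0,0],0,140]

```text
time: 10.2
tcp_pos: [0.5641, -0.1378, 0.3004]
orientation: [0.244, 0.97, 0.0, -0.0]
contact_force: [0.7, 0.4, 0.6]
grip_width: 0.0384
```

Run:
```python
from h import *
st()
im=manip.snapshot('scene'); cv2.imwrite('pics/s7r.png',im);cv2.imwrite('pics/s7.png',cv2.resize(im[180:260,260:340],None,fx=7,fy=7))
im=manip.snapshot('top'); cv2.imwrite('pics/t7r.png',im);cv2.imwrite('pics/t7.png',cv2.resize(im[180:260,260:340],None,fx=7,fy=7))
```

```text
t 10.2 tcp [ 0.5641 -0.1378  0.3004] yaw 2.6479 f [0.69 0.39 0.61] m [ 0.01 -0.02 -0.  ] w 0.0384 q6 0.254
```

View pics/s7.png

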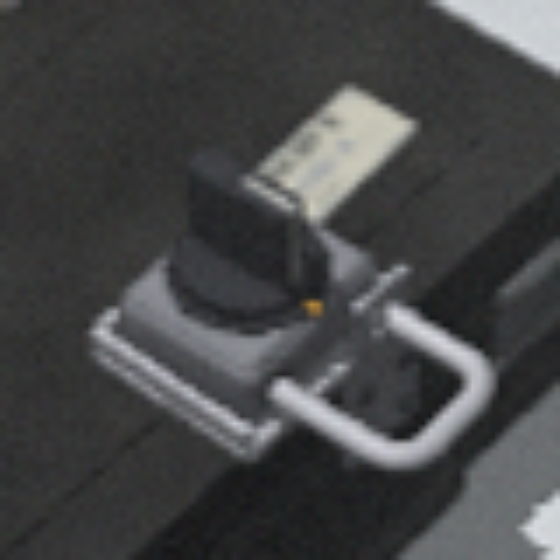

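View pics/t7.png

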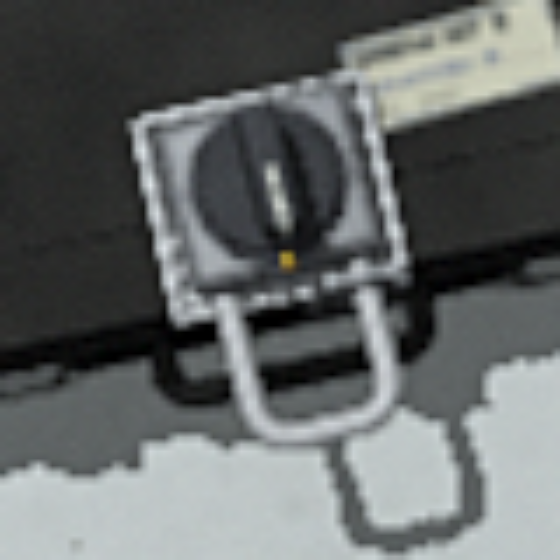

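The pointer line (272,165)→(282,228) in the top crop points straight at the brass index (287,258), so the dial is seated at 0. Now the shackle: I'll bring the jaws along the lock's x (yaw 1.78) above the bow at (0.4885, 0.0575).

step_arm:
  moves:
    - [[-13,30,0],-0.14,165]
    - [[-15,40,0],-0.14,165]
    - [[-15,40,0],-0.15,165]
    - [[-15,40,0],-0.15,165]
    - [[-12,35,-10],-0.15,165]
    - [[-6,10,-30],-0.135,165]
    - [[0,0,-30],0,165]
    - [[0,0,0],0,165]
    - [[0,0,0],0,165]

```text
time: 11.2
tcp_pos: [0.4886, 0.0568, 0.231]
orientation: [0.624, 0.782, -0.0, -0.0]
contact_force: [-0.3, 0.3, 0.8]
grip_width: 0.0303
```

Run:
```python
from h import *
st()
im=manip.snapshot('scene'); cv2.imwrite('pics/s8.png',cv2.resize(im[150:270,240:400],None,fx=5,fy=5))
```

```text
t 11.2 tcp [0.4886 0.0568 0.231 ] yaw 1.7947 f [-0.33  0.28  0.77] m [0.05 0.02 0.02] w 0.0303 q6 1.463
```

View pics/s8.png

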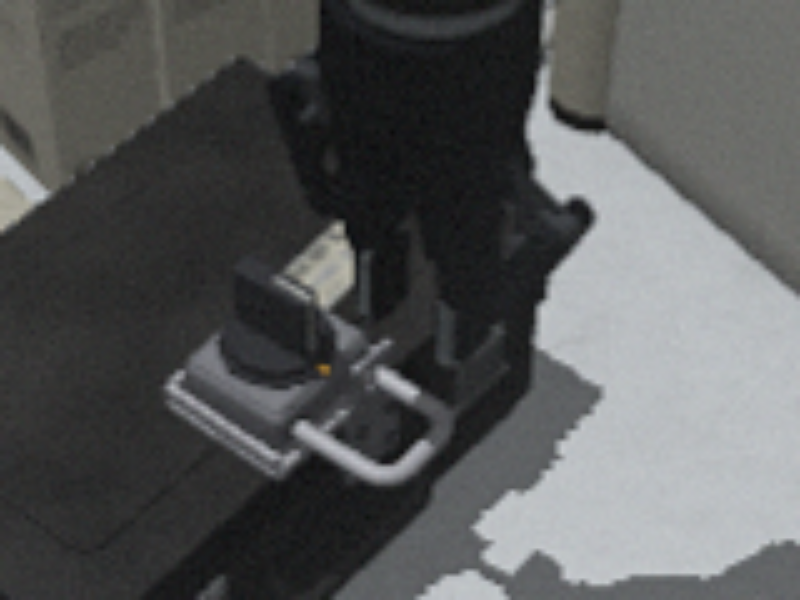

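The jaws straddle the bow line along the lock's x, with the dial still at the index. I'll narrow the jaws a little, correct the yaw and descend in stages, keeping the knuckles clear of the bar top (z 0.189).

step_arm:
  moves:
    - [[0,1,-20],-0.012,180]
    - [[0,0,-25],0,180]
    - [[0,0,-15],0,180]
    - [[0,0,0],0,180]
    - [[0,0,0],0,180]

```text
time: 11.75
tcp_pos: [0.4903, 0.0572, 0.1722]
orientation: [0.629, 0.777, 0.001, 0.001]
contact_force: [0.3, -1.4, 0.1]
grip_width: 0.0253
```

Run:
```python
from h import *
st()
im=manip.snapshot('scene'); cv2.imwrite('pics/s9.png',cv2.resize(im[170:260,260:360],None,fx=6,fy=6))
```

```text
t 11.75 tcp [0.4903 0.0572 0.1722] yaw 1.7801 f [ 0.28 -1.42  0.12] m [ 0.02  0.01 -0.  ] w 0.0253 q6 1.478
```

View pics/s9.png

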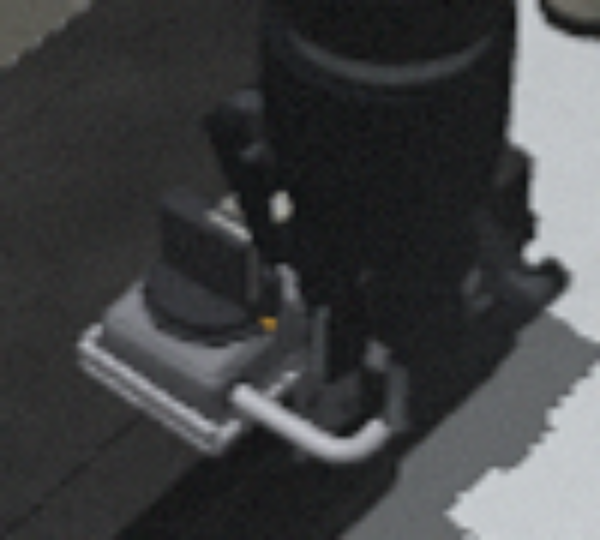

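Run:
```python
from h import *
tcp=np.array([.4903,.0572,.1722]); x=np.array([np.cos(.21),np.sin(.21),0]); y=np.array([-x[1],x[0],0])
for nm,u,v in(('knuckle outer-left',207,120),('knuckle top',240,90),('link lower-left edge',222,160),('link',255,215),('bar end top',250,235),('bar rear top',165,195)):
    o,d=ray('scene',[[260+u/6,170+v/6]]); d=d[0]
    for off in(-.012,0,.012):
        t=((tcp-o)@y+off)/(d@y); P=o+t*d; print(nm,off,'s',round((P-tcp)@x*1000,1),'z',round(P[2]*1000,1))
```

```text
knuckle outer-left -0.012 s 87.2 z 217.2
knuckle outer-left 0 s 75.4 z 233.9
knuckle outer-left 0.012 s 63.6 z 250.5
knuckle top -0.012 s 71.4 z 241.4
knuckle top 0 s 60.0 z 257.4
knuckle top 0.012 s 48.6 z 273.4
link lower-left edge -0.012 s 80.8 z 202.3
link lower-left edge 0 s 69.2 z 219.3
link lower-left edge 0.012 s 57.5 z 236.4
link -0.012 s 66.0 z 185.4
link 0 s 54.7 z 202.9
link 0.012 s 43.4 z 220.4
bar end top -0.012 s 68.6 z 173.4
bar end top 0 s 57.2 z 191.2
bar end top 0.012 s 45.9 z 209.0
bar rear top -0.012 s 109.8 z 164.8
bar rear top 0 s 97.4 z 182.9
bar rear top 0.012 s 84.9 z 200.9
```

step_arm:
  moves:
    - [[0,0,-8],0,180]
    - [[0,0,-6],0,180]
    - [[0,0,0],0,180]
    - [[0,0,0],0,180]

```text
time: 12.2
tcp_pos: [0.4888, 0.0573, 0.1566]
orientation: [0.629, 0.777, -0.0, -0.0]
contact_force: [0.1, 0.1, -0.7]
grip_width: 0.0252
```

step_arm:
  moves:
    - [[0,0,-4],0,180]
    - [[0,0,-3],0,180]
    - [[0,0,0],0,180]
    - [[0,0,0],0,180]

```text
time: 12.6
tcp_pos: [0.4889, 0.0573, 0.1496]
orientation: [0.629, 0.777, -0.0, -0.0]
contact_force: [0.1, -0.5, -0.2]
grip_width: 0.0253
```

Run:
```python
from h import *
st()
im=manip.snapshot('scene'); cv2.imwrite('pics/s10.png',cv2.resize(im[170:260,260:360],None,fx=6,fy=6))
```

```text
t 12.6 tcp [0.4889 0.0573 0.1496] yaw 1.7803 f [ 0.09 -0.49 -0.23] m [-0.03 -0.04 -0.  ] w 0.0253 q6 1.478
```

View pics/s10.png

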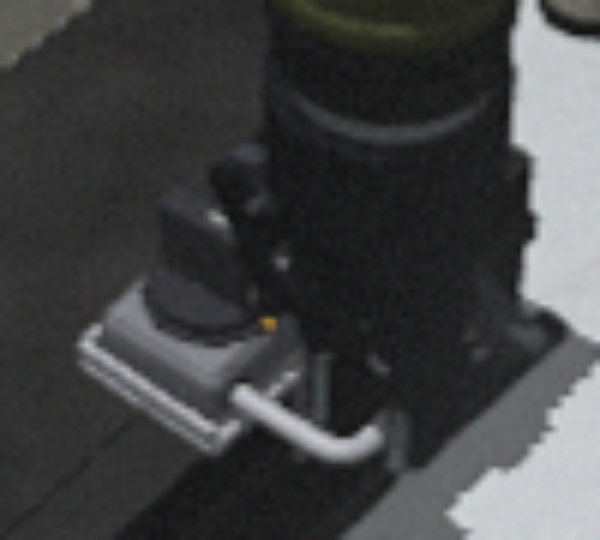

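Run:
```python
from h import *
tcp=np.array([.4889,.0573,.1496]); x=np.array([np.cos(.21),np.sin(.21),0]); y=np.array([-x[1],x[0],0])
for nm,u,v in(('inner tip lower',320,425),('outer tip lower',395,470),('outer pad upper',395,410)):
    o,d=ray('scene',[[260+u/6,170+v/6]]); d=d[0]
    t=((tcp-o)@y+.011)/(d@y); P=o+t*d; print(nm,'s',round((P-tcp)@x*1000,1),'z',round(P[2]*1000,1))
# bow top edge / bottom edge at off +.011 : plane z=.135
for u,v in((370,428),(355,460),(383,425),(365,445)):
    P=onz('scene',[[260+u/6,170+v/6]],.135)[0]; print('bow',((P-tcp)@x*1000).round(1),((P-tcp)@y*1000).round(1))
```

```text
inner tip lower s 16.7 z 133.4
outer tip lower s -17.3 z 137.0
outer pad upper s -16.2 z 168.7
bow 2.0 1.5
bow -3.3 15.5
bow -0.5 -2.5
bow -1.6 8.3
```

The bow measures within about 2 mm of the jaw centre, and the knuckle is clear of the dial bar with no contact force. I'll lower the last 7 mm and close.

step_arm:
  moves:
    - [[0,0,-4],0,180]
    - [[0,0,-3],0,180]
    - [[0,0,0],0,200]
    - [[0,0,0],0,215]
    - [[0,0,0],0,222]
    - [[0,0,0],0,235]
    - [[0,0,0],0,255]
    - [[0,0,0],0,255]
  force: 22

```text
time: 13.45
tcp_pos: [0.4885, 0.0572, 0.1427]
orientation: [0.629, 0.777, -0.0, -0.0]
contact_force: [-2.9, -1.5, 1.5]
grip_width: 0.0082
```

```bash
python3 -c "
from h import *
st()"
```

```text
t 13.45 tcp [0.4885 0.0572 0.1427] yaw 1.7802 f [-2.86 -1.52  1.48] m [-0.15  0.39  0.02] w 0.0082 q6 1.478
```

The bow is gripped. Now I'll pull along the lock's -x in small steps, watching the force.

step_arm:
  moves:
    - [[-2,-0.4,0],0,255]
    - [[-2,-0.4,0],0,255]
    - [[-2,-0.5,0],0,255]
    - [[0,0,0],0,255]

```text
time: 13.85
tcp_pos: [0.4832, 0.056, 0.1429]
orientation: [0.629, 0.777, 0.0, 0.0]
contact_force: [1.6, -0.1, -1.1]
grip_width: 0.0085
```

```bash
python3 -c "
from h import *
st()"
```

```text
t 13.85 tcp [0.4832 0.056  0.1429] yaw 1.7802 f [ 1.61 -0.05 -1.12] m [-0.03 -0.3  -0.  ] w 0.0085 q6 1.477
```

step_arm:
  moves:
    - [[-2.5,-0.5,0],0,255]
    - [[-2.5,-0.5,0],0,255]
    - [[-2.5,-0.6,0],0,255]
    - [[-2.5,-0.5,0],0,255]
    - [[0,0,0],0,255]

```text
time: 14.35
tcp_pos: [0.4723, 0.0537, 0.1428]
orientation: [0.629, 0.777, -0.0, -0.0]
contact_force: [0.6, -0.7, 0.6]
grip_width: 0.0078
```

Run:
```python
from h import *
st()
im=manip.snapshot('scene'); cv2.imwrite('pics/s11.png',cv2.resize(im[170:260,260:360],None,fx=6,fy=6))
```

```text
t 14.35 tcp [0.4723 0.0537 0.1428] yaw 1.7801 f [ 0.57 -0.7   0.64] m [-0.13 -0.21 -0.07] w 0.0078 q6 1.475
```

View pics/s11.png

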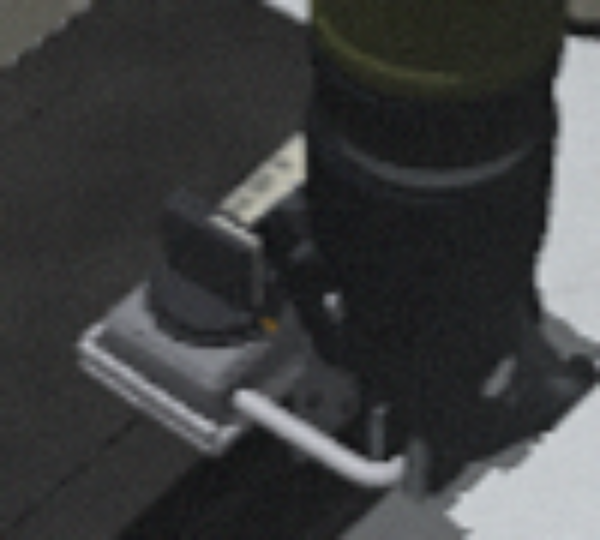

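The shackle is visibly drawn out (bow end now near (375,475)) and the body is still in its seat. Continuing to the stop.

step_arm:
  moves:
    - [[-2.5,-0.5,0],0,255]
    - [[-2.5,-0.5,0],0,255]
    - [[-2,-0.4,0],0,255]
    - [[0,0,0],0,255]

```text
time: 14.8
tcp_pos: [0.4656, 0.0524, 0.1428]
orientation: [0.629, 0.777, -0.0, -0.0]
contact_force: [0.1, -0.9, -0.4]
grip_width: 0.008
```

```bash
python3 -c "
from h import *
st()"
```

```text
t 14.8 tcp [0.4656 0.0524 0.1428] yaw 1.7801 f [ 0.11 -0.88 -0.4 ] m [-0.21 -0.27 -0.08] w 0.008 q6 1.474
```

step_arm:
  moves:
    - [[-1,-0.2,0],0,255]
    - [[0,0,0],0,255]

```text
time: 15.0
tcp_pos: [0.4649, 0.0523, 0.1428]
orientation: [0.629, 0.777, -0.0, 0.0]
contact_force: [0.8, -1.3, 0.0]
grip_width: 0.0079
```

```bash
python3 -c "
from h import *
st()"
```

```text
t 15.0 tcp [0.4649 0.0523 0.1428] yaw 1.7801 f [ 0.84 -1.3   0.01] m [-0.21 -0.32 -0.1 ] w 0.0079 q6 1.473
```

step_arm:
  moves:
    - [[-1,-0.2,0],0,255]
    - [[0,0,0],0,255]

```text
time: 15.2
tcp_pos: [0.464, 0.0521, 0.1428]
orientation: [0.629, 0.777, -0.0, 0.0]
contact_force: [2.5, -1.0, 0.0]
grip_width: 0.008
```

```bash
python3 -c "
from h import *
st()"
```

```text
t 15.2 tcp [0.464  0.0521 0.1428] yaw 1.7802 f [ 2.46 -1.05  0.03] m [-0.2  -0.42 -0.11] w 0.008 q6 1.473
```

step_arm:
  moves:
    - [[-1,-0.2,0],0,255]
    - [[0,0,0],0,255]

```text
time: 15.4
tcp_pos: [0.4629, 0.0519, 0.1428]
orientation: [0.629, 0.777, -0.0, 0.0]
contact_force: [2.4, -1.3, -0.3]
grip_width: 0.0084
```

```bash
python3 -c "
from h import *
st()"
```

```text
t 15.4 tcp [0.4629 0.0519 0.1428] yaw 1.7802 f [ 2.39 -1.26 -0.35] m [-0.24 -0.46 -0.1 ] w 0.0084 q6 1.473
```

step_arm:
  moves:
    - [[-1,-0.2,0],0,255]
    - [[0,0,0],0,255]

```text
time: 15.6
tcp_pos: [0.4619, 0.0517, 0.1428]
orientation: [0.629, 0.777, -0.0, 0.0]
contact_force: [1.5, -1.3, -0.6]
grip_width: 0.0079
```

```bash
python3 -c "
from h import *
st()"
```

```text
t 15.6 tcp [0.4619 0.0517 0.1428] yaw 1.7802 f [ 1.48 -1.26 -0.62] m [-0.19 -0.4  -0.19] w 0.0079 q6 1.473
```

step_arm:
  moves:
    - [[-1,-0.2,0],0,255]
    - [[0,0,0],0,255]

```text
time: 15.8
tcp_pos: [0.4612, 0.0516, 0.1428]
orientation: [0.629, 0.777, 0.0, 0.0]
contact_force: [2.5, -0.0, -1.0]
grip_width: 0.0082
```

```bash
python3 -c "
from h import *
st()"
```

```text
t 15.8 tcp [0.4612 0.0516 0.1428] yaw 1.7803 f [ 2.49 -0.   -0.99] m [-0.14 -0.61 -0.16] w 0.0082 q6 1.473
```

step_arm:
  moves:
    - [[-1,-0.2,0],0,255]
    - [[0,0,0],0,255]

```text
time: 16.0
tcp_pos: [0.461, 0.0516, 0.143]
orientation: [0.629, 0.777, 0.001, 0.001]
contact_force: [4.1, 0.5, -2.3]
grip_width: 0.0081
```

Run:
```python
from h import *
st()
im=manip.snapshot('scene'); cv2.imwrite('pics/s12.png',cv2.resize(im[170:260,260:360],None,fx=6,fy=6))
```

```text
t 16.0 tcp [0.461  0.0516 0.143 ] yaw 1.7803 f [ 4.14  0.46 -2.33] m [ 0.05 -0.97 -0.18] w 0.0081 q6 1.473
```

View pics/s12.png

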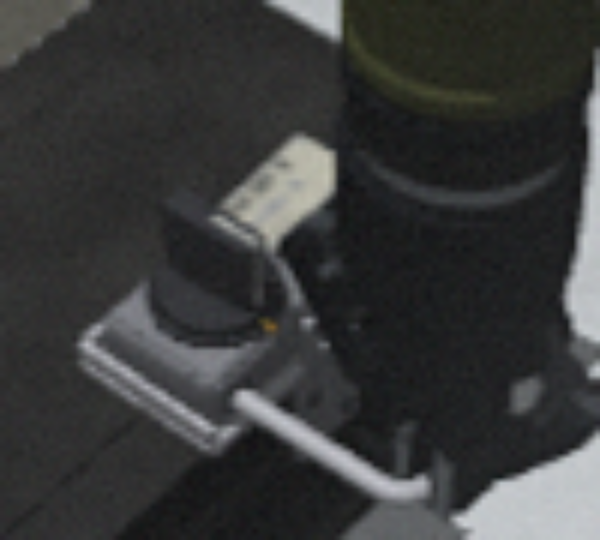

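step_arm:
  moves:
    - [[-1,-0.2,0],0,255]
    - [[0,0,0],0,255]

```text
time: 16.25
tcp_pos: [0.4609, 0.0516, 0.1432]
orientation: [0.629, 0.777, 0.002, 0.001]
contact_force: [6.0, 0.8, -3.0]
grip_width: 0.0081
```

```bash
python3 -c "
from h import *
st()"
```

```text
t 16.25 tcp [0.4609 0.0516 0.1432] yaw 1.7803 f [ 5.96  0.78 -2.96] m [ 0.16 -1.32 -0.15] w 0.0081 q6 1.472
```

The TCP has stopped while the force climbs from 2.5 to 6 N, so the shackle is at its stop. I'll relax the pull, open, and lift off the bow.

step_arm:
  moves:
    - [[2,0.4,0],0,255]
    - [[0,0,0],0,225]
    - [[0,0,0],0,210]
    - [[0,0,0],0,185]
    - [[0,0,0],0,180]
    - [[0,0,0],0,180]

```text
time: 16.85
tcp_pos: [0.4603, 0.0515, 0.1425]
orientation: [0.629, 0.777, -0.0, -0.0]
contact_force: [0.3, 0.1, -0.5]
grip_width: 0.0255
```

```bash
python3 -c "
from h import *
st()"
```

```text
t 16.85 tcp [0.4603 0.0515 0.1425] yaw 1.7803 f [ 0.31  0.11 -0.47] m [0.01 0.01 0.05] w 0.0255 q6 1.473
```

step_arm:
  moves:
    - [[0,0,10],0,180]
    - [[0,0,30],0,180]
    - [[0,0,40],0,180]
    - [[0,-10,40],0.1,150]
    - [[10,-45,20],0.15,140]
    - [[10,-45,0],0.15,140]
    - [[10,-45,0],0.15,140]
    - [[10,-45,0],0.15,140]
    - [[10,-20,0],0.15,140]
    - [[0,0,0],0,140]

```text
time: 17.85
tcp_pos: [0.5092, -0.1452, 0.2809]
orientation: [0.279, 0.96, -0.0, 0.001]
contact_force: [0.6, -0.6, 0.5]
grip_width: 0.0388
```

Run:
```python
from h import *
st()
im=manip.snapshot('scene'); cv2.imwrite('pics/s13r.png',im);cv2.imwrite('pics/s13.png',cv2.resize(im[180:260,260:340],None,fx=7,fy=7))
im=manip.snapshot('top'); cv2.imwrite('pics/t13r.png',im);cv2.imwrite('pics/t13.png',cv2.resize(im[180:260,260:340],None,fx=7,fy=7))
```

```text
t 17.85 tcp [ 0.5092 -0.1452  0.2809] yaw 2.5761 f [ 0.58 -0.64  0.45] m [ 0.05  0.06 -0.01] w 0.0388 q6 0.288
```

View pics/s13.png

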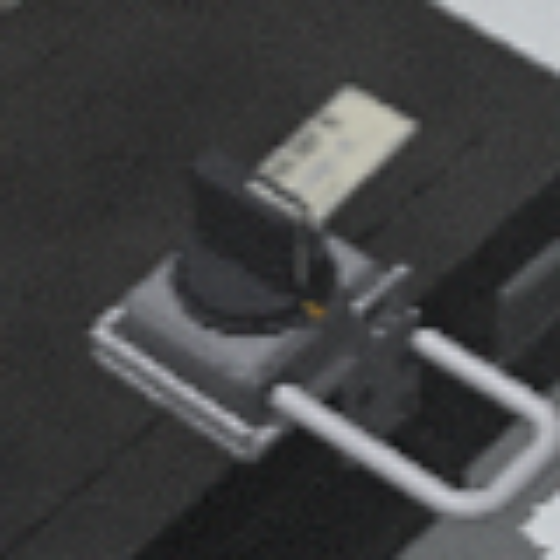

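View pics/t13.png

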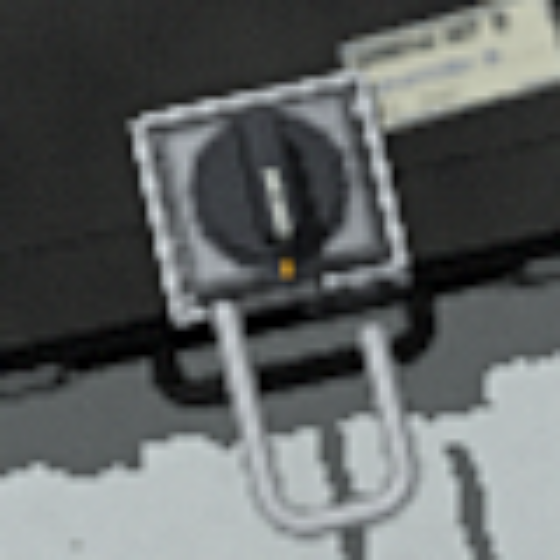

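Top view: the shackle's short leg ends near (371,330), clear of the eye, and the bow has moved to (335,520). The pointer is still at the index, and the body slid about 2 mm forward. Now I'll go back to the dial bar at about (0.562, 0.0728), yaw 3.35.

step_arm:
  moves:
    - [[9,40,0],0.13,140]
    - [[10,45,0],0.13,140]
    - [[10,45,0],0.13,140]
    - [[10,45,0],0.13,140]
    - [[10,35,0],0.13,140]
    - [[4,8,0],0.126,140]
    - [[0,0,-20],0,140]
    - [[0,0,-25],0,140]
    - [[0,0,0],0,140]
    - [[0,0,0],0,140]

```text
time: 18.95
tcp_pos: [0.5601, 0.0763, 0.2359]
orientation: [-0.107, 0.994, 0.0, -0.001]
contact_force: [0.1, -0.6, 0.4]
grip_width: 0.0384
```

```bash
python3 -c "
from h import *
st()"
```

```text
t 18.95 tcp [0.5601 0.0763 0.2359] yaw 3.3555 f [ 0.14 -0.56  0.42] m [-0.07  0.05  0.01] w 0.0384 q6 -0.079
```

step_arm:
  moves:
    - [[2,-3,0],-0.004,140]
    - [[0,0,-15],0,140]
    - [[0,0,-15],0,140]
    - [[0,0,-10],0,140]
    - [[0,0,0],0,140]
    - [[0,0,0],0,140]

```text
time: 19.55
tcp_pos: [0.5636, 0.0724, 0.1963]
orientation: [-0.104, 0.995, 0.0, 0.0]
contact_force: [-0.7, 0.2, -0.4]
grip_width: 0.0384
```

Run:
```python
from h import *
st()
im=manip.snapshot('scene'); cv2.imwrite('pics/s14.png',cv2.resize(im[170:260,250:350],None,fx=6,fy=6))
```

```text
t 19.55 tcp [0.5636 0.0724 0.1963] yaw 3.3505 f [-0.71  0.24 -0.35] m [ 0.03  0.01 -0.03] w 0.0384 q6 -0.081
```

View pics/s14.png

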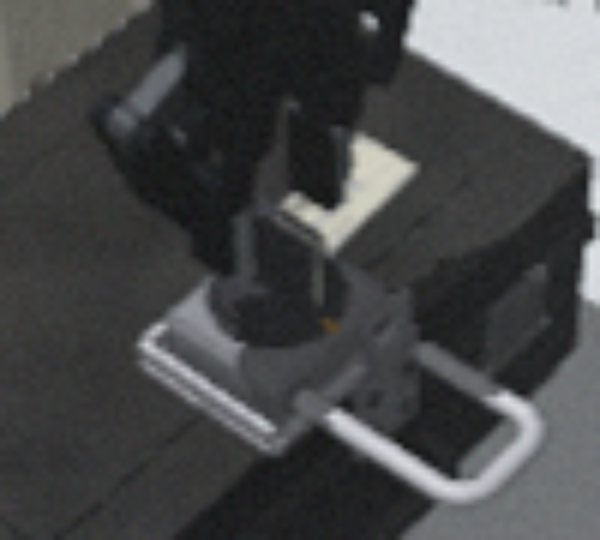

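The fingers sit either side of the bar, above the disc. I'll lower and close with 25 N.

step_arm:
  moves:
    - [[-1,0.5,-8],0,140]
    - [[0,0,-8],0,160]
    - [[0,0,0],0,190]
    - [[0,0,0],0,205]
    - [[0,0,0],0,213]
    - [[0,0,0],0,220]
    - [[0,0,0],0,240]
    - [[0,0,0],0,255]
    - [[0,0,0],0,255]
  force: 25

```text
time: 20.5
tcp_pos: [0.5623, 0.0728, 0.1797]
orientation: [-0.104, 0.995, -0.0, 0.0]
contact_force: [-0.7, -1.5, 1.2]
grip_width: 0.0117
```

```bash
python3 -c "
from h import *
st()"
```

```text
t 20.5 tcp [0.5623 0.0728 0.1797] yaw 3.3508 f [-0.66 -1.46  1.2 ] m [-0.16  0.01  0.02] w 0.0117 q6 -0.08
```

Well centred, with low forces. I'll lift slowly, easing 1 mm back from the lip.

step_arm:
  moves:
    - [[0,0,1],0,255]
    - [[1,0.2,1],0,255]
    - [[0,0,2],0,255]
    - [[0,0,3],0,255]
    - [[0,0,0],0,255]

```text
time: 21.0
tcp_pos: [0.5634, 0.0733, 0.1869]
orientation: [-0.105, 0.995, 0.0, 0.0]
contact_force: [-0.3, 0.1, -4.4]
grip_width: 0.0114
```

Run:
```python
from h import *
st()
im=manip.snapshot('scene'); cv2.imwrite('pics/s15.png',cv2.resize(im[170:260,250:350],None,fx=6,fy=6))
```

```text
t 21.0 tcp [0.5634 0.0733 0.1869] yaw 3.351 f [-0.27  0.15 -4.37] m [ 0.03 -0.07  0.02] w 0.0114 q6 -0.08
```

View pics/s15.png

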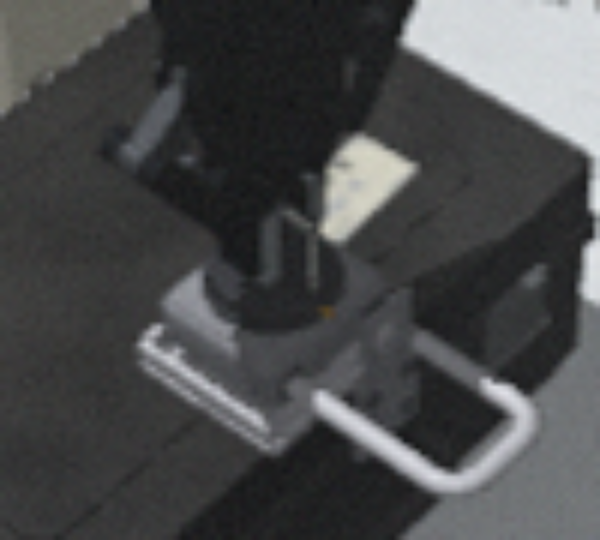

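The lock has risen out of its seat by about 7 mm, level, carrying 4.4 N (its weight). I'll keep lifting straight up.

step_arm:
  moves:
    - [[0,0,5],0,255]
    - [[0,0,8],0,255]
    - [[0,0,10],0,255]
    - [[0,0,10],0,255]
    - [[0,0,12],0,255]
    - [[0,0,15],0,255]
    - [[0,0,15],0,255]
    - [[0,0,10],0,255]
    - [[0,0,0],0,255]

```text
time: 21.95
tcp_pos: [0.5644, 0.0733, 0.2738]
orientation: [-0.104, 0.995, 0.0, 0.002]
contact_force: [-0.0, 0.2, -4.6]
grip_width: 0.0121
```

step_arm:
  moves:
    - [[0,0,8],0,255]
    - [[0,0,12],0,255]
    - [[0,0,15],0,255]
    - [[0,0,12],0,255]
    - [[0,0,10],0,255]
    - [[0,0,5],0,255]
    - [[0,0,0],0,255]
    - [[0,0,0],0,255]
    - [[0,0,0],0,255]
    - [[0,0,0],0,255]

```text
time: 22.95
tcp_pos: [0.5629, 0.0731, 0.3328]
orientation: [-0.104, 0.995, -0.0, -0.001]
contact_force: [-0.1, -0.0, -4.2]
grip_width: 0.0114
```

Run:
```python
from h import *
st()
im=manip.snapshot('scene'); cv2.imwrite('pics/s16.png',cv2.resize(im[80:320,180:420],None,fx=2.5,fy=2.5))
im=manip.snapshot('top'); cv2.imwrite('pics/t16.png',im)
```

```text
t 22.95 tcp [0.5629 0.0731 0.3328] yaw 3.3509 f [-0.1  -0.03 -4.17] m [-0.03 -0.02  0.01] w 0.0114 q6 -0.08
```

View pics/s16.png

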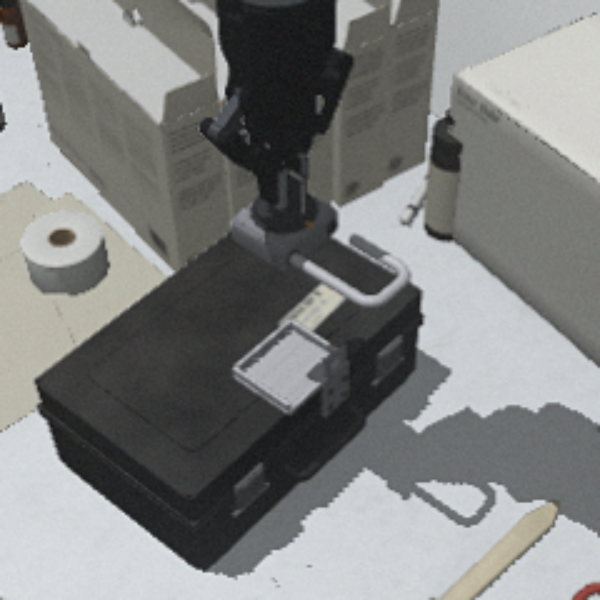

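View pics/t16.png

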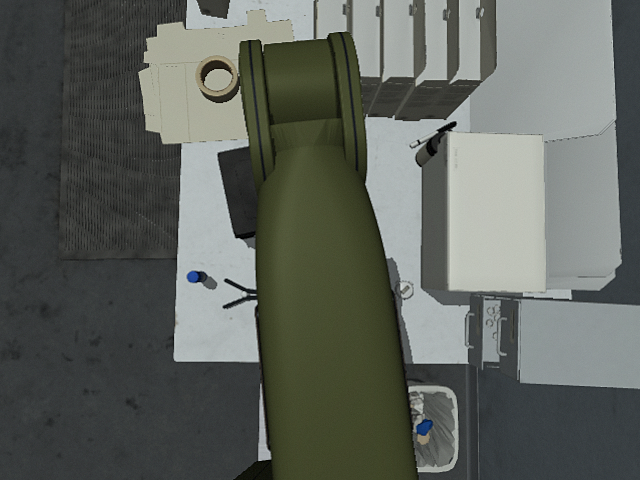

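The lock hangs level from the dial bar with its shackle open. The seat and hasp are empty. Its underside should be at about 0.121 + 0.153 = 0.274 m, 156 mm above the lid. I'll hold briefly to check it's still.

step_arm:
  moves:
    - [[0,0,0],0,255]
    - [[0,0,0],0,255]
    - [[0,0,0],0,255]
    - [[0,0,0],0,255]
    - [[0,0,0],0,255]

```text
time: 23.55
tcp_pos: [0.5632, 0.0732, 0.3335]
orientation: [-0.104, 0.995, -0.0, 0.0]
contact_force: [0.1, -0.4, -3.7]
grip_width: 0.0116
```

Run:
```python
from h import *
s=st(); print(abs(s['joint_velocities']).max())
a=cv2.imread('pics/s13r.png'); im=manip.snapshot('scene'); cv2.imwrite('pics/s17.png',cv2.resize(im[150:220,260:360],None,fx=6,fy=6))
# lock shackle bow height check: bow expected at lock centre -0.104*x, z=.135+.153
x=np.array([np.cos(.209),np.sin(.209),0]); print('bow exp px',(proj('scene',[np.array([.562,.0730,.288])-.104*x])-[260,150])*6)
o=cv2.imread('pics/scene0.png'); m=cv2.absdiff(o,im).max(2)>60; 
for nm,(x0,y0,x1,y1) in dict(glue=(230,335,256,375),clamp=(270,330,330,380),folder=(350,278,410,330),tally=(370,342,408,380)).items(): print(nm,m[y0:y1,x0:x1].mean().round(3))
```

```text
t 23.55 tcp [0.5632 0.0732 0.3335] yaw 3.3509 f [ 0.1  -0.43 -3.66] m [ 0.03 -0.05  0.01] w 0.0116 q6 -0.08
0.002402637039325807
bow exp px [[462.47492676 278.49594039]]
glue 0.0
clamp 0.0
folder 0.067
tally 0.0
```

View pics/s17.png

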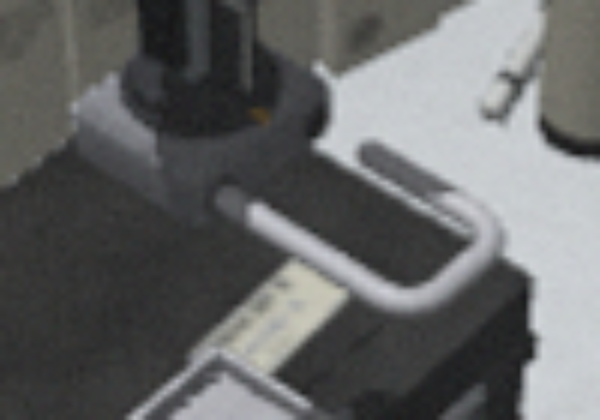

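The bow sits at about (455,270) against (462,278) predicted for a fully open shackle at this height. The arm is still. The folder's small pixel change is most likely the arm's shadow.

```bash
python3 -c "
from workcell import manip
print(manip.hand_in())"
```

```text
the job is handed in; nothing more can be done
None
```

The padlock is unlocked, off the hasp and held up still with its shackle open. I handed the job in at about 23.6 s of the 61 s allowed.

- **Dial:** I turned it by its grip bar about +1.05 rad (three clicks) with a 22 N grip. After I let go, the top view showed the pointer standing at the brass index. I did not feel the clicks clearly: the torque readings stayed mostly near noise, so the arm's turn angle and the pictures had to confirm it.
- **Shackle:** I pulled it by the bow until it stopped, with the force rising to about 6 N. The bow travelled about 28 mm: about 26 mm of shackle, plus about 2 mm of the lock body sliding forward in its seat.
- **Lift:** I held the lock by the dial bar at 25 N and raised it straight up about 153 mm. Its underside should be about 155 mm above the lid.

In the last checks, the load was about 4 N (the lock's weight), the arm was still, and the grip width was steady. The bow appeared within about 2 pixels of where a fully open shackle should be.

The image areas around the glue stick, clamp and tally counter had not changed. About 7% of the area around the bone folder had changed. I put that down to the arm's shadow and did not check it further; I never commanded the arm near the folder.

During the dial turn I briefly pressed down on the lock with about 5 N, and for a moment carried about 3.5 N of its weight. Both are well under the limits.

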